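# Load the bushings onto the bent guide rod

### The job

Turn the bayonet cover of the round parts pan until its lugs reach the slots, lift it off and set it down upright on the bench, clear of the pan. Thread every bushing from the pan (two or three) onto the free end of the jig's bent guide rod and slide it right round the bend, so that all hang side by side wholly on the straight length next to the end stop. Then put the cover back on the empty pan and turn it an eighth to a quarter of a turn to lock it; leave the can, the flange and the wrench where they are.

Things in the scene. Friction and masses are not known exactly. Their poses are not given: they have to be found in the camera images.
- pan: Fixed round dark steel pan, 192 mm across, rim 15.5 mm high, floor 4 mm thick, with a 10 mm high inner ring 135 mm across inside. Origin: centre of underside. Two inward lips (83 mm from the axis) hold down the cover's lugs; between them are two slots 40 degrees wide on the pan's +x and -x. With the cover's yaw equal to the pan's (within 7 degrees, or half a turn) it lifts straight off; it turns freely.
- cover: Loose deep aluminium cover, 156 mm across, 84 mm high, 0.45 kg, open below, standing on the pan floor. Origin: centre of lower edge, z up. On top a black grip bar, 64 mm along x, 14 mm along y, from 84 to 120 mm above the origin. Two 22 degree wide lugs, 6 mm thick, at the lower edge (88 mm from the axis) on its +x and -x. Starts turned 0.6 to 1.0 rad counter-clockwise of the pan, so locked.
- bush1: Brass bushing 1 (all alike; may be absent): barrel 36 mm across, 32 mm long, 18 mm bore, on a flat 32 x 36 mm foot, grip tab on top. Origin: bore centre; x along the bore (symmetric), z up. Underside 24 mm below the origin; tab 24 mm along x, 12 mm along y, from 18 to 50 mm above it. 0.25 kg. Starts upright on the pan's floor, under the cover. On the rod it hangs upright, 3 mm low.
- bush2: Brass bushing 2 (all alike; may be absent): barrel 36 mm across, 32 mm long, 18 mm bore, on a flat 32 x 36 mm foot, grip tab on top. Origin: bore centre; x along the bore (symmetric), z up. Underside 24 mm below the origin; tab 24 mm along x, 12 mm along y, from 18 to 50 mm above it. 0.25 kg. Starts upright on the pan's floor, under the cover. On the rod it hangs upright, 3 mm low.
- bush3: Brass bushing 3 (all alike; may be absent): barrel 36 mm across, 32 mm long, 18 mm bore, on a flat 32 x 36 mm foot, grip tab on top. Origin: bore centre; x along the bore (symmetric), z up. Underside 24 mm below the origin; tab 24 mm along x, 12 mm along y, from 18 to 50 mm above it. 0.25 kg. Starts upright on the pan's floor, under the cover. On the rod it hangs upright, 3 mm low.
- jig: Fixed jig: light metal post 116 mm high on a foot plate, with a bent steel rod 12 mm thick, level, 100 mm above the bench, held at the post only. Origin: on the bench at the post under the rod; z up. From the stop collar (30 mm wide, face at y = 15 mm) the rod runs 115 mm along +y, bends 70 degrees towards +x on a 130 mm radius (centre x = 130, y = 130 mm), then 40 mm straight to its tip.
- rod_stop (a point): Point on the centre line of the guide rod, 100 mm above the bench; axes as the jig's: the face of the end stop.
- bend_end (a point): Point on the centre line of the guide rod, 100 mm above the bench; axes as the jig's: where the straight length by the stop meets the bend, 115 mm from the stop.
- bend_start (a point): Point on the centre line of the guide rod, 100 mm above the bench; axes as the jig's: where the bend meets the short straight end.
- rod_tip (a point): Point on the centre line of the guide rod, 100 mm above the bench; axes as the jig's: the free tip, where bushings are threaded on.
- can: Loose white can, 60 mm in diameter, 100 mm high, a bystander. Origin: centre of its underside.
- flange: Loose dark steel pipe flange, 90 mm in diameter, 40 mm high, a bystander. Origin: centre of its underside.
- wrench: Loose wrench 180 mm long, lying flat, a bystander. Origin: its middle, underside; x along it.
There are look-alikes about, which are no part of the job. Leave any purple or red look-alike of the cover alone.

How it is judged:
By the outcome, as a careful person would: the job done as asked, in the order asked, and still so for the second after the job is handed in, with the robot touching nothing.
Of bush1, bush2, bush3 only 2 to 3 are there at a start; the rules pass over those that are not, and their reading is None.
At some moment in a run one of bush1, bush2, bush3 may be knocked a few centimetres aside while the robot is not near it.
It also fails if it takes over 210 s, if anything falls off the work surface, if the arm or the gripper's body presses on something with over 40 N, if the wrist force passes 120 N, or if a joint passes its speed limit or range.

### The arm

A 6-joint arm with a two-finger parallel gripper is mounted at the origin on the work surface. World frame = base frame: x ahead of the robot, y to its left, z up, the work surface at z = 0. Lengths are in m, angles in rad, forces in N, time in s.
With the tool pointing down it reaches from about 0.375 to 0.925 m from the base axis. Payload 5.7 kg.
Tool frame: the origin (TCP) lies midway between the tips of the shut fingers; the grasp point (between the pads) lies 19 mm behind it; z points along the fingers, x is the direction in which the jaws open and shut, and the axes are right-handed (so a half turn about z gives the same grasp; the last joint's range is limited). The gripper opens to 88 mm and grips with 3 to 60 N. Pads are 20 mm wide; open, the fingers measure 115 mm over their backs; the gripper's body (75 mm by 178 mm) begins 61 mm behind the grasp point.
Start: joints at [1.086, 0.359, 1.51, -0, 1.272, -0.115], TCP at [0.217, 0.559, 0.223] pointing down, gripper open.
Joint ranges: [-2.97, 2.97], [-1.01, 2.36], [0.21, 2.38], [-0.96, 4.11], [0.2, 2.71], [-2.98, 2.98]. Speed limits (rad/s): [2.39, 2.39, 3.14, 3.14, 3.14, 3.14].

### API

Orientations are given as a unit quaternion [x, y, z, w].
In Python, from bench import move_ptp, servo_line, goto_joints, move_gripper, sleep, inverse_kinematics, capture, PlanningError, close_job, spot_in, silhouettes, current_clock, current_joint_pos, current_qvel, current_joint_torque, current_position, current_orientation, current_force, current_torque, current_finger_gap gives the robot as it stands. Calls block until the motion is done:
- move_ptp(position, orientation): joint-space move of the TCP to a pose.
- servo_line(position, orientation=None, rate=0.15, contact_N=None): straight line of the TCP; orientation=None keeps the orientation; rate is the mean speed in m/s. With contact_N (N) it stops when the force on the tool has changed by that much, and returns True; else False.
- goto_joints(angles): joint-space move.
- move_gripper(opening): finger opening in m; the grip force is fixed at half the most; returns when the fingers have stopped.
- sleep(seconds).
- inverse_kinematics(position, orientation): joint angles nearest the present ones, or None.
- capture(name): name is "scene" or "top" or "wrist"; returns a dict with "image" (400x640x3 uint8, blue, green, red), "range_z" (400x640 float32, m along the optical axis (not along the pixel's ray), 0 where there is no reading), "intrinsics" (3x3 intrinsics, pixels), "R" (3x3) and "t" (3): a world point X has camera coordinates R X + t. Camera axes: x right, y down, z forward; pixel columns grow to the right and rows downward; lengths in m; the calibration is good to about 2 mm. The wrist camera is an equidistant fisheye: a pixel r from the principal point sees the ray r / f radians off the axis. A picture is of the moment at which its call begins.
A pose or a line that the arm cannot do raises PlanningError and nothing moves.
- close_job(): hands the job in, once; it reports no verdict.
Trained networks look in the newest picture that a camera, given by its name, has taken for a name from the list of things; names that differ only in an ending like _2 or _b are one class to them, and where a whole thing is asked for, a point or a joint stands for the part that bears it (a point fixed in the world has none). Each returns a list of dicts, best first, with "conf" (0 to 1); they miss things now and then, are a little off and sometimes report something else, mostly with a low value. They report only what shows in the picture. A call takes as long as a camera call. They do not tell look-alikes from the thing itself.
- spot_in(camera, query): "xy" ([column, row] in pixels, amid what is visible of it).
- silhouettes(camera, query): "region" (400x640 bool, what is visible of it) and "xy" ([column, row] in pixels, amid what is visible of it).
Readings, each from a call of its own:
- current_clock(): time.
- current_joint_pos(): joint angles.
- current_qvel(): joint speeds.
- current_joint_torque(): joint torques, N m.
- current_position(): TCP position.
- current_orientation(): TCP orientation.
- current_force(): force on the tool from outside, world axes, zero at the start.
- current_torque(): the same for the moment, N m.
- current_finger_gap(): finger opening in m.
Only numpy, scipy, OpenCV 4.12 (cv2) and the standard library are available. Lean on these libraries where they do the work, as an engineer would, in place of code of your own. Each camera call takes 0.05 s, during which the arm holds its last target.

## Working session

There is one attempt and no reset: what is moved stays moved. The work goes in short steps, each a Python script; the robot and the scene stay as the last script left them, time stands still between calls to the robot, and variables do not carry over. Pictures are saved under pics/ and viewed, and the job is handed in when it is done.

```bash
ls; mkdir -p pics; cat > h.py <<'E'
import numpy as np, cv2
from bench import *
from scipy.spatial.transform import Rotation as Ro
def snap(cam,fn=None,crop=None,scale=1):
    c=capture(cam)
    if fn:
        im=c["image"]
        if crop: im=im[crop[1]:crop[3],crop[0]:crop[2]]
        if scale!=1: im=cv2.resize(im,None,fx=scale,fy=scale,interpolation=cv2.INTER_CUBIC)
        cv2.imwrite("pics/"+fn,im)
    return c
def cloud(c):
    K=c["intrinsics"];z=c["range_z"]
    v,u=np.mgrid[0:z.shape[0],0:z.shape[1]]
    P=np.stack([(u-K[0,2])/K[0,0]*z,(v-K[1,2])/K[1,1]*z,z],-1)
    W=(P-c["t"])@c["R"]
    W[z<=0]=np.nan
    return W
def pix(c,X):
    p=c["R"]@np.array(X)+c["t"];q=c["intrinsics"]@p
    return q[:2]/q[2]
def Q(yaw):  # tool down, tool x at world yaw
    R=np.array([[np.cos(yaw),np.sin(yaw),0],[np.sin(yaw),-np.cos(yaw),0],[0,0,-1.]])
    return Ro.from_matrix(R).as_quat()
E
python3 - <<'E'
from h import *
for n in("scene","top","wrist"):
    c=snap(n,n+"0.png"); print(n,c["intrinsics"].tolist(),c["R"].round(3).tolist(),c["t"].round(3).tolist())
    print(-c["R"].T@c["t"])
print(current_clock(),current_position(),current_orientation())
E
```

```text
pics
scene [[486.61121012777073, 0.0, 327.4867001074455], [0.0, 486.61121012777073, 200.76404554999556], [0.0, 0.0, 1.0]] [[-0.497, 0.867, 0.005], [0.481, 0.281, -0.831], [-0.722, -0.411, -0.557]] [0.219, -0.172, 2.129]
[1.72851473 0.73201824 1.0415816 ]
top [[383.076266565512, 0.0, 322.32184308109896], [0.0, 383.076266565512, 202.0397176298533], [0.0, 0.0, 1.0]] [[0.018, -1.0, -0.018], [-0.985, -0.014, -0.174], [0.174, 0.021, -0.985]] [0.047, 0.528, 1.199]
[0.31062175 0.02935486 1.27331377]
wrist [[309.70691628693146, 0.0, 324.1156154698523], [0.0, 309.70691628693146, 196.34888637735503], [0.0, 0.0, 1.0]] [[0.361, 0.933, -0.002], [0.899, -0.348, 0.268], [0.249, -0.098, -0.963]] [-0.599, -0.032, 0.39]
[0.14767655 0.58616316 0.38333307]
0.15 [0.21661269 0.55898655 0.22202076] [ 8.25049549e-01  5.65059953e-01 -6.20674191e-04  3.24931613e-04]
```

View pics/top0.png

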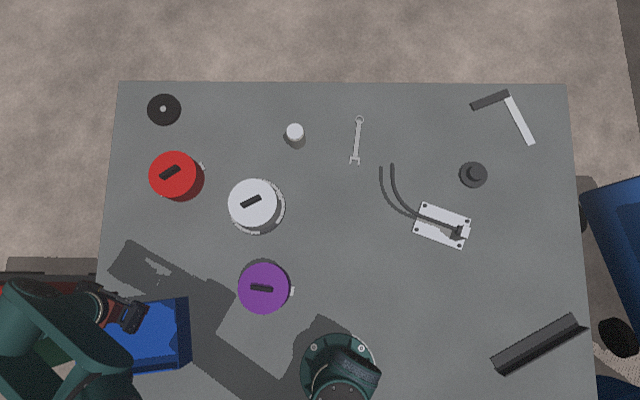

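View pics/scene0.png

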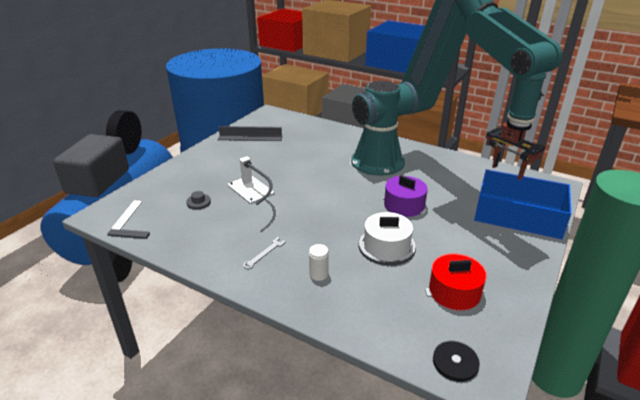

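View pics/wrist0.png

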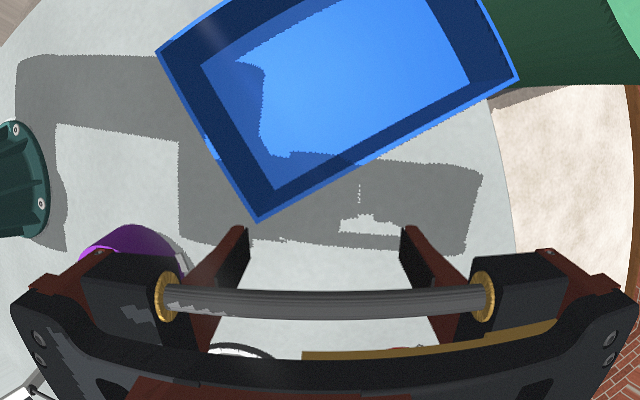

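Candidates for the cover in the top image: aluminium (256,206) standing on the dark pan, red (175,175), and purple (264,288). By the description I choose the aluminium one. Next I'll check it in a close crop and measure it.

```bash
python3 - <<'E'
from h import *
c=snap("top","top1.png",(210,160,310,250),7)
W=cloud(c); np.save("W.npy",W); 
H,u=None,None
def fitc(P):
    A=np.c_[2*P[:,:2],np.ones(len(P))];b=(P[:,:2]**2).sum(1)
    s=np.linalg.lstsq(A,b,rcond=None)[0];return s[:2],np.sqrt(s[2]+s[0]**2+s[1]**2)
sub=W[160:250,210:310].reshape(-1,3)
z=sub[:,2];print(np.histogram(z[~np.isnan(z)],bins=np.arange(-.01,.14,.01)))
im=c["image"]
top=sub[(abs(z-.088)<.006)]; print("top plane",len(top),np.median(top[:,2]),top[:,:2].min(0),top[:,:2].max(0))
hull=cv2.convexHull(top[:,:2].astype(np.float32)).reshape(-1,2)
print(cv2.minEnclosingCircle(hull),fitc(hull))
bar=sub[z>.115]; print("bar",len(bar),bar.mean(0), cv2.minAreaRect(bar[:,:2].astype(np.float32)))
d=bar[:,:2]-bar[:,:2].mean(0); U,S,V=np.linalg.svd(d); print(np.arctan2(V[0,1],V[0,0]))
# jig
s=snap("top","top2.png",(370,150,480,260),6)
sub=W[150:260,370:480].reshape(-1,3)
z=sub[:,2]; rod=sub[(z>.09)&(z<.112)]; print(len(rod),rod[:,:2].min(0),rod[:,:2].max(0))
post=sub[z>.112];print("post",len(post),post.mean(0), post.min(0),post.max(0))
for q in ["pan","cover","jig","can","flange","wrench","rod_tip","rod_stop"]:
    print(q,[(np.round(r["xy"]).tolist(),round(r["conf"],2)) for r in spot_in("top",q)])
E
```

```text
(array([2837, 3685,  386,   39,   20,   29,   22,   26,   29, 1322,  433,
         15,   16,   98,    0]), array([-0.01,  0.  ,  0.01,  0.02,  0.03,  0.04,  0.05,  0.06,  0.07,
        0.08,  0.09,  0.1 ,  0.11,  0.12,  0.13,  0.14]))
top plane 1719 0.0883780892657932 [0.43786238 0.19960587] [0.59253288 0.35340407]
((0.5152971744537354, 0.2763013541698456), 0.07827199250459671) (array([0.5155837 , 0.27595064]), np.float64(0.07738487126056078))
bar 107 [0.5149742  0.27490269 0.12350132] ((0.5156487822532654, 0.27550357580184937), (0.014736606739461422, 0.06313155591487885), 28.478988647460938)
2.0543713756125106
451 [ 0.41047067 -0.3905694 ] [ 0.64527865 -0.15672201]
post 106 [ 0.43164143 -0.37442182  0.11559732] [ 0.41204961 -0.39202492  0.11204164] [ 0.4482121  -0.35429593  0.121591  ]
pan [([272.0, 225.0], 0.76)]
cover [([173.0, 178.0], 0.94), ([264.0, 284.0], 0.87), ([254.0, 206.0], 0.81)]
jig [([438.0, 222.0], 0.67)]
can [([296.0, 138.0], 0.75)]
flange [([471.0, 174.0], 0.55)]
wrench [([357.0, 142.0], 0.65), ([293.0, 137.0], 0.38)]
rod_tip [([439.0, 221.0], 0.9)]
rod_stop [([435.0, 224.0], 0.98)]
```

View pics/top1.png

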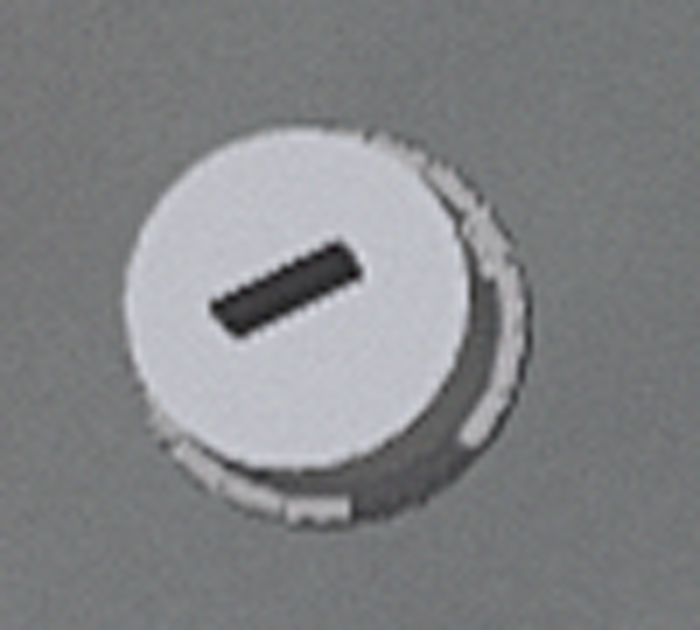

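View pics/top2.png

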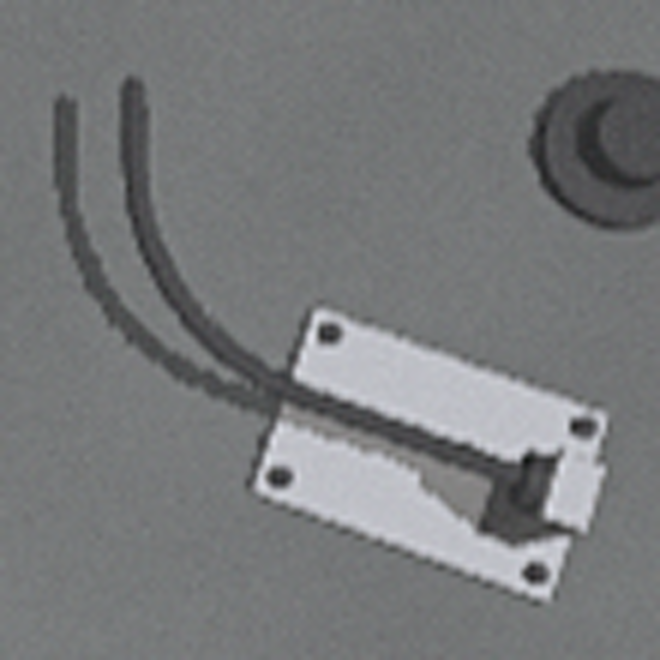

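The crop shows the aluminium cover with its black bar on the dark pan. Light lips show below and to the right, with a slot gap between crop pixels (350,508) and (465,440). Now I'll fit the jig pose and pan yaw.

```bash
cat >> h.py <<'E'
from scipy.optimize import least_squares
def rodpts(n=400):
    s=np.linspace(0,115+130*np.deg2rad(70)+40,n)
    return np.array([rodat(x)[0] for x in s])
def rodat(s):  # s mm from stop face; returns xy (m) jig frame, heading angle (direction away from stop)
    L=130*np.deg2rad(70)
    if s<=115: return np.array([0,15+s])/1e3, np.pi/2
    a=min((s-115)/130,np.deg2rad(70))
    p=np.array([130-130*np.cos(a),130+130*np.sin(a)])
    h=np.pi/2-a
    if s>115+L: p=p+(s-115-L)*np.array([np.cos(h),np.sin(h)])
    return p/1e3,h
RODLEN=115+130*np.deg2rad(70)+40
def fitjig(P,x0):
    from scipy.spatial import cKDTree
    R0=rodpts()
    def res(p):
        c,s=np.cos(p[2]),np.sin(p[2])
        q=R0@np.array([[c,s],[-s,c]])+p[:2]
        d,_=cKDTree(np.c_[q,np.full(len(q),.1+ (p[3] if len(p)>3 else 0))]).query(P)
        return (d-.006)
    return least_squares(res,x0,loss='soft_l1',f_scale=.002)
def ray(c,u,v,z):
    K=c["intrinsics"];d=c["R"].T@np.array([(u-K[0,2])/K[0,0],(v-K[1,2])/K[1,1],1]);o=-c["R"].T@c["t"]
    return o+d*(z-o[2])/d[2]
E
python3 - <<'E'
from h import *
c=snap("top")
W=cloud(c)
sub=W[150:260,370:480].reshape(-1,3);z=sub[:,2]
P=sub[(z>.09)&(z<.112)]
P=P[~((P[:,0]<.45)&(P[:,1]<-.33))]
# initial: post .43,-.374 ; +y jig direction towards left/up
for y0 in (0.2,0.5,.8):
  r=fitjig(P,[.43,-.37,y0,0]); print(r.x,r.cost,np.sqrt(np.mean(r.fun**2)),len(P))
x=r.x
# tip end
print(P[np.argmax(P[:,0])])
ctr=np.array([.5155,.2757])
for (u,v) in [(350,508),(350,520),(465,440),(475,447)]:
    p=ray(c,210+u/7,160+v/7,.0155); d=p[:2]-ctr; print(np.hypot(*d),np.rad2deg(np.arctan2(d[1],d[0])))
E
```

```text
[ 4.34421474e-01 -3.74094053e-01 -3.33157435e-01  3.67983171e-04] 0.0004754083320870408 0.001984052485462198 361
[ 4.34541497e-01 -3.74631417e-01 -3.30461319e-01  3.74712894e-04] 0.0004754000221517894 0.0019768813235745987 361
[ 4.34525742e-01 -3.74626908e-01 -3.30552597e-01  3.74694638e-04] 0.00047539230171863146 0.0019772098828540106 361
[ 0.64266646 -0.16031417  0.10107061]
0.08929073609967547 -169.67283247701317
0.09490326894302382 -170.1301047956001
0.08816670363051295 -128.42426581535375
0.09400163881971432 -128.1348341961712
```

```bash
python3 - <<'E'
from h import *
yaw=np.deg2rad(-59+90)
for y in (yaw,yaw+np.pi,):
    print(inverse_kinematics([.407,.125,.28],Q(y)))
y=yaw+0
t=current_clock()
move_ptp([.407,.125,.28],Q(y)); print(current_clock()-t)
c=snap("wrist","w1.png")
np.savez("w1.npz",**c)
s=snap("scene","s1.png",(330,180,450,280),6)
E
```

```text
[ 1.35438929e-01  4.51711877e-02  1.77472395e+00 -4.44089210e-16
  1.32169752e+00 -4.05613139e-01]
[ 1.35438929e-01  4.51711877e-02  1.77472395e+00 -4.44089210e-16
  1.32169752e+00  2.73597951e+00]
1.7417
```

View pics/w1.png

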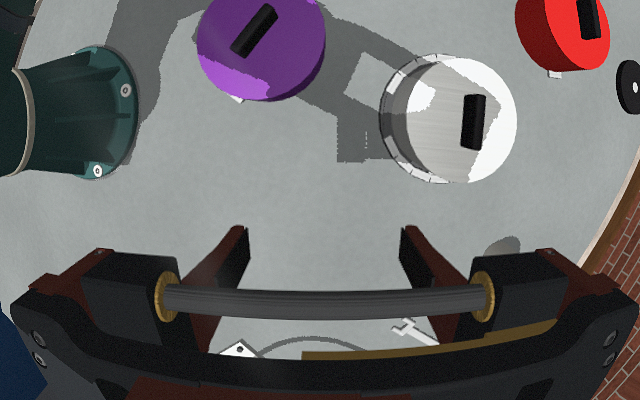

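View pics/s1.png

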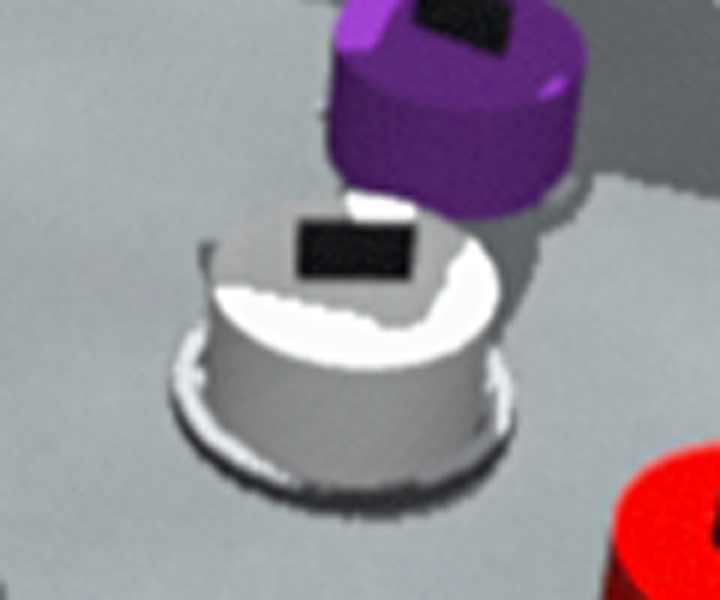

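```bash
cat >> h.py <<'E'
def fpix(c,X):
    p=np.asarray(X)@c["R"].T+c["t"]; K=c["intrinsics"]
    rho=np.hypot(p[...,0],p[...,1]); th=np.arctan2(rho,p[...,2]); k=th/np.maximum(rho,1e-9)
    return np.stack([K[0,2]+K[0,0]*k*p[...,0],K[1,2]+K[1,1]*k*p[...,1]],-1)
def fcloud(c):
    K=c["intrinsics"];z=c["range_z"];v,u=np.mgrid[0:z.shape[0],0:z.shape[1]]
    a=(u-K[0,2])/K[0,0];b=(v-K[1,2])/K[1,1];th=np.hypot(a,b);k=np.tan(np.minimum(th,1.5))/np.maximum(th,1e-9)
    P=np.stack([a*k*z,b*k*z,z],-1);W=(P-c["t"])@c["R"];W[z<=0]=np.nan
    return W
E
python3 - <<'E'
from h import *
c=dict(np.load("w1.npz"))
im=c["image"][40:195,370:530]; cv2.imwrite("pics/w1c.png",cv2.resize(im,None,fx=3.8,fy=3.8,interpolation=cv2.INTER_CUBIC))
ctr=np.array([.5155,.2757])
th=np.deg2rad(np.linspace(-180,180,720)); r=np.linspace(.105,.070,70)
X=np.stack([ctr[0]+r[:,None]*np.cos(th),ctr[1]+r[:,None]*np.sin(th),np.full((70,720),.0155)],-1)
out=[]
s=capture("scene");t=capture("top")
for cc,f in ((c,1),(s,0),(t,0)):
    if f: m=fpix(cc,X)
    else:
        p=X@cc["R"].T+cc["t"];q=p@cc["intrinsics"].T;m=q[...,:2]/q[...,2:]
    m=m.astype(np.float32)
    o=cv2.remap(cc["image"],m[...,0],m[...,1],cv2.INTER_LINEAR);out.append(cv2.resize(o,(720,140)));out.append(np.zeros((6,720,3),np.uint8))
o=np.vstack(out)
for a in range(-180,181,20): cv2.line(o,((a+180)*2,0),((a+180)*2,4),(0,0,255),1)
cv2.imwrite("pics/polar.png",o)
W=fcloud(c);sub=W[40:195,370:530].reshape(-1,3);b=sub[sub[:,2]>.113]
print(b.mean(0),cv2.minAreaRect(b[b[:,2]>.118][:,:2].astype(np.float32)))
tp=sub[abs(sub[:,2]-.088)<.006];print(cv2.minEnclosingCircle(tp[:,:2].astype(np.float32)),np.median(tp[:,2]))
E
```

```text
[0.51546483 0.27411461 0.1215905 ] ((0.5170093774795532, 0.27471402287483215), (0.015439621172845364, 0.0641438290476799), 29.46755599975586)
((0.5173738598823547, 0.2752574384212494), 0.07866220921278) 0.087299783769398
```

View pics/polar.png

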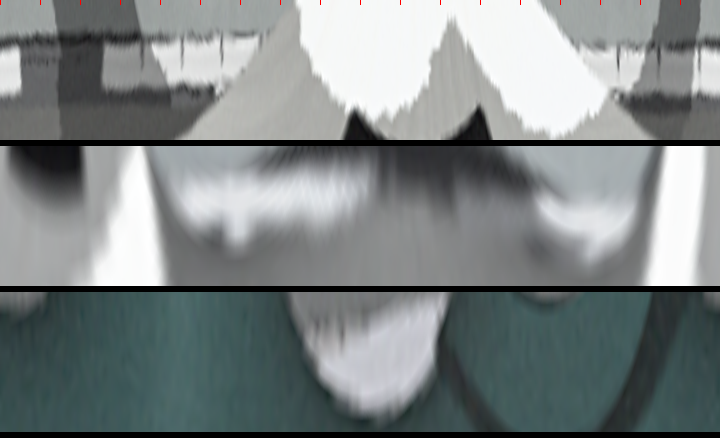

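View pics/w1c.png

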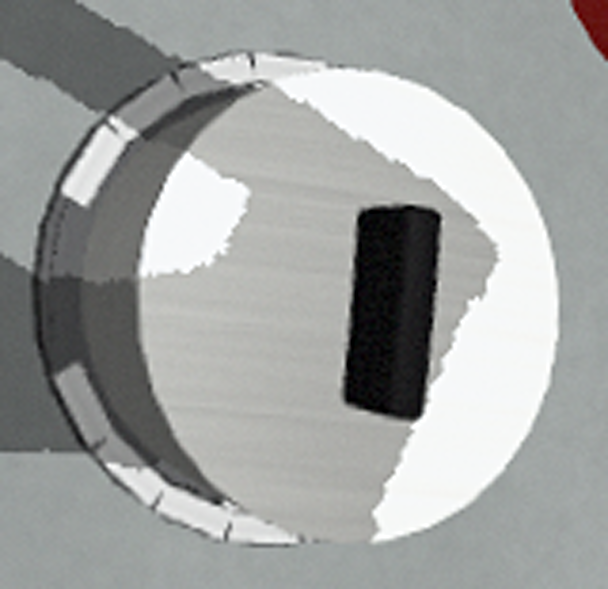

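```bash
python3 - <<'E'
from h import *
t=capture("top");img=cv2.imread("pics/top0.png")
ctr=np.array([.5155,.2757])
th=np.deg2rad(np.linspace(-180,180,720)); r=np.linspace(.105,.070,70)
out=[]
for z in (.0155,.010):
    X=np.stack([ctr[0]+r[:,None]*np.cos(th),ctr[1]+r[:,None]*np.sin(th),np.full((70,720),z)],-1)
    p=X@t["R"].T+t["t"];q=p@t["intrinsics"].T;m=(q[...,:2]/q[...,2:]).astype(np.float32)
    out.append(cv2.resize(cv2.remap(img,m[...,0],m[...,1],cv2.INTER_CUBIC),(720,140)))
o=np.vstack(out)
for a in range(-180,181,20): cv2.line(o,((a+180)*2,0),((a+180)*2,4),(0,0,255),1)
cv2.imwrite("pics/polar2.png",o)
E
```

```text
(no output)
```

View pics/polar2.png

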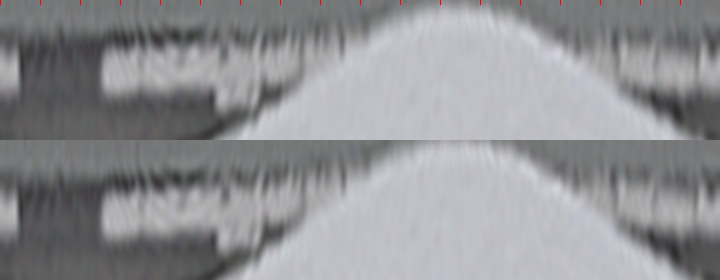

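```bash
python3 - <<'E'
from h import *
t=capture("scene");img=cv2.imread("pics/scene0.png")
cv2.imwrite("pics/s0c.png",cv2.resize(img[180:280,330:450],None,fx=6.5,fy=6,interpolation=cv2.INTER_CUBIC))
ctr=np.array([.5165,.2757])
th=np.deg2rad(np.linspace(-180,180,720)); r=np.linspace(.105,.070,70)
out=[]
for z in (.0155,.004):
    X=np.stack([ctr[0]+r[:,None]*np.cos(th),ctr[1]+r[:,None]*np.sin(th),np.full((70,720),z)],-1)
    p=X@t["R"].T+t["t"];q=p@t["intrinsics"].T;m=(q[...,:2]/q[...,2:]).astype(np.float32)
    out.append(cv2.resize(cv2.remap(img,m[...,0],m[...,1],cv2.INTER_CUBIC),(720,140)))
o=np.vstack(out)
for a in range(-180,181,20): cv2.line(o,((a+180)*2,0),((a+180)*2,4),(0,0,255),1)
cv2.imwrite("pics/polar3.png",o)
E
```

```text
(no output)
```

View pics/polar3.png

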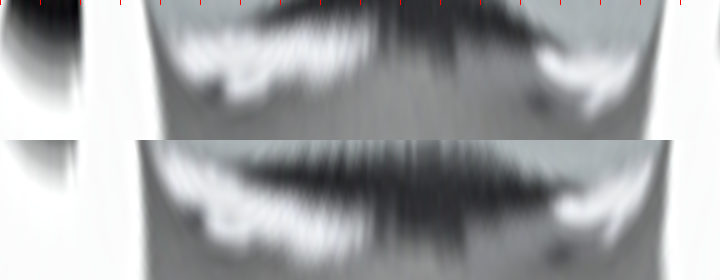

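View pics/s0c.png

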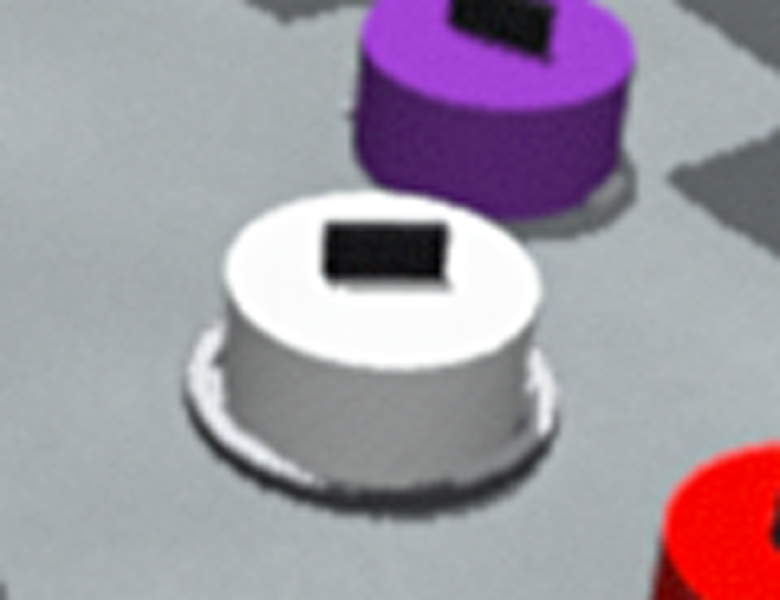

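The pan slots are centred at about −149°/31°, and the bar and lugs at about 117.5°/−62.5°. So the cover sits about 86° CCW of the pan. That is more than the text says, but the pictures agree, and I'll check with a gentle lift test. First I grip the bar and turn it.

```bash
python3 - <<'E'
from h import *
C=[.5162,.2757]; y0=np.deg2rad(27.7)
move_gripper(.05)
move_ptp(C+[.2],Q(y0))
hit=servo_line(C+[.093],Q(y0),rate=.08,contact_N=8)
print(hit,current_position(),current_force())
move_gripper(0.0); print("gap",current_finger_gap(),current_force(),current_torque())
for d in (58,29,1,-28,-58.7):
    move_ptp(list(C)+[.093],Q(np.deg2rad(d))) if d<27 else None
    print(d,current_force().round(1) if hasattr(current_force(),'round') else current_force(),np.round(current_torque(),2))
print(current_position(),current_clock())
snap("top","t3.png",(200,150,320,260),6);snap("scene","s3.png",(330,180,450,280),6)
E
```

```text
False [0.51663455 0.2758998  0.09356931] [ 0.21596089 -1.45225699  0.24627048]
gap 0.014063530835095919 [ 1.57550143  0.81625901 -0.70959918] [ 0.02177165 -0.07281076 -0.13083548]
58 [ 1.6  0.8 -0.7] [ 0.02 -0.07 -0.13]
29 [ 1.6  0.8 -0.7] [ 0.02 -0.07 -0.13]
1 [-0.2 -0.3  2. ] [-0.08  0.06 -0.23]
-28 [0.8 0.4 1.3] [-0.05 -0.09 -0.21]
-58.7 [2.8 1.7 1.7] [ 0.15 -0.43 -0.01]
[0.51709978 0.2761942  0.09329199] 8.1083
```

View pics/s3.png

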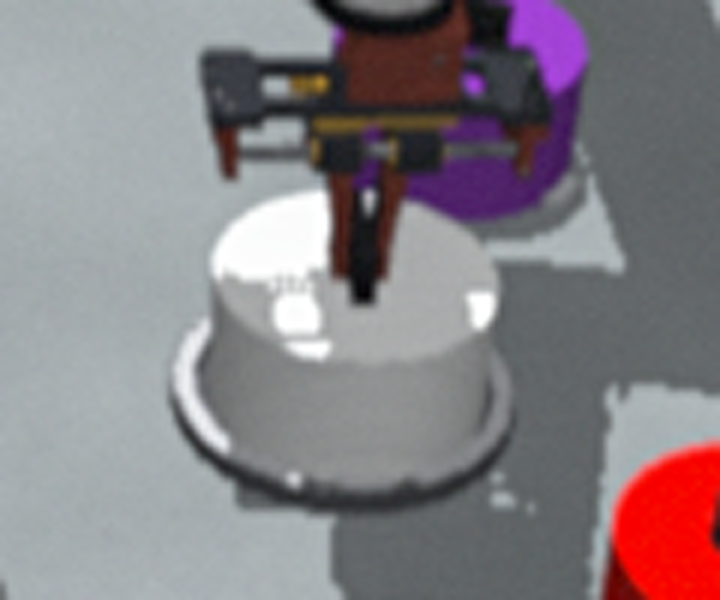

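View pics/t3.png

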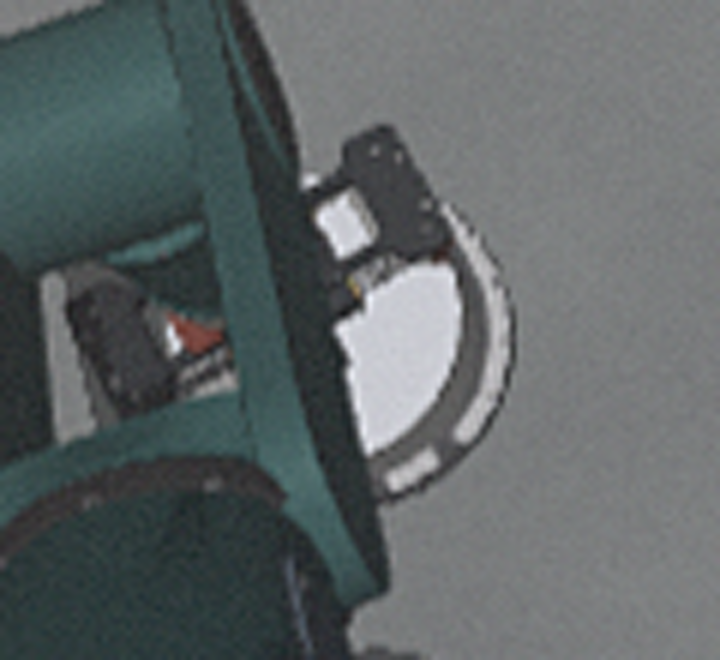

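The top view shows the lug (415,468) in the slot with a gap to the lip end at (460,435). Now a gentle lift test.

```bash
python3 - <<'E'
from h import *
p=list(current_position());q=current_orientation()
hit=servo_line([p[0],p[1],p[2]+.025],rate=.04,contact_N=12)
print(hit,current_position(),current_force())
snap("scene","s4.png",(300,150,460,280),5)
if not hit:
    print(servo_line([p[0],p[1],.093+.14],rate=.12,contact_N=20),current_force())
    snap("scene","s5.png",(300,130,460,280),5)
    W=None
E
```

```text
False [0.5166434  0.27596247 0.11814141] [ 0.24762745  0.03934114 -4.44413599]
False [-0.41494183 -0.04428033 -5.11486748]
```

View pics/s5.png

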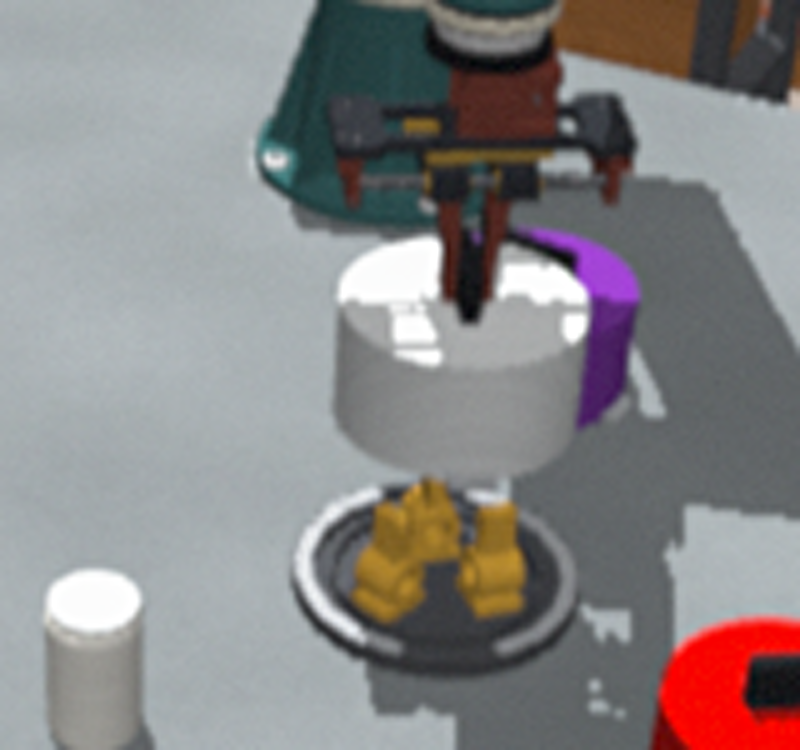

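Three bushings are visible and the cover is free. I set it down on the clear bench at (0.44, 0.03).

```bash
python3 - <<'E'
from h import *
servo_line([.44,.03,.233],rate=.2)
servo_line([.44,.03,.11],rate=.15)
hit=servo_line([.44,.03,.0885],rate=.04,contact_N=4)
print(hit,current_position(),current_force())
move_gripper(.05)
servo_line([.44,.03,.2],rate=.25)
# look at pan: camera above pan; camera at TCP -.074*ty
move_ptp([.516+.02,.276-.11,.30],Q(np.deg2rad(90-80)))
c=snap("wrist","w6.png"); np.savez("w6.npz",**c)
t=snap("top","t6.png"); np.savez("t6.npz",**t)
print(current_clock())
for cam in("wrist","top"):
    print([(np.round(r["xy"]).tolist(),round(r["conf"],2)) for r in spot_in(cam,"bush1")])
E
```

```text
True [0.44039946 0.03016227 0.08988221] [ 2.49170542  0.74760819 -0.33415246]
15.425
[([328.0, 55.0], 0.94), ([350.0, 104.0], 0.91), ([300.0, 96.0], 0.57)]
[([259.0, 217.0], 0.53), ([241.0, 207.0], 0.46)]
```

View pics/w6.png

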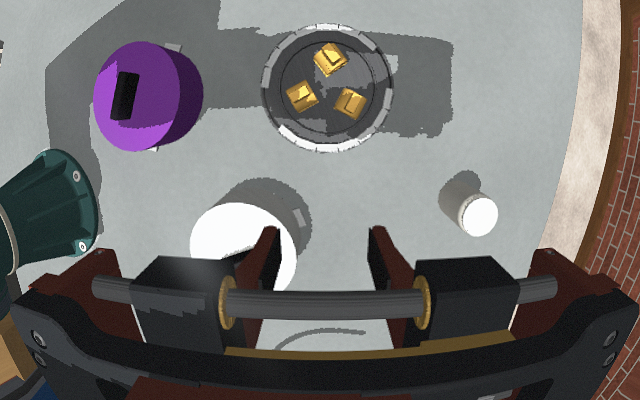

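View pics/t6.png

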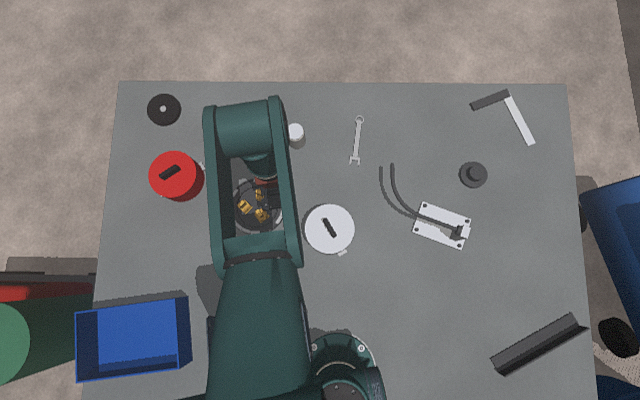

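```bash
cat >> h.py <<'E'
def findtabs(W,region=None,zlo=.05,zhi=.085):
    m=(W[...,2]>zlo)&(W[...,2]<zhi)
    if region is not None:
        x0,x1,y0,y1=region; m&=(W[...,0]>x0)&(W[...,0]<x1)&(W[...,1]>y0)&(W[...,1]<y1)
    n,l,st,_=cv2.connectedComponentsWithStats(m.astype(np.uint8),connectivity=8)
    o=[]
    for i in range(1,n):
        P=W[l==i]
        if len(P)<12: continue
        zt=np.percentile(P[:,2],90); T=P[P[:,2]>zt-.006]
        (c,(w,h),a)=cv2.minAreaRect(T[:,:2].astype(np.float32))
        yaw=a if w>h else a+90
        o.append((np.round(c,4),round(max(w,h),4),round(min(w,h),4),(yaw+90)%180-90,round(zt,4),len(P),len(T)))
    return o
E
python3 - <<'E'
from h import *
c=dict(np.load("w6.npz"));W=fcloud(c)
R=(.42,.62,.18,.38)
for o in findtabs(W,R): print(o)
t=dict(np.load("t6.npz"));Wt=cloud(t)
print("top")
for o in findtabs(Wt,R): print(o)
im=c["image"][15:165,255:400];cv2.imwrite("pics/w6c.png",cv2.resize(im,None,fx=4,fy=4,interpolation=cv2.INTER_CUBIC))
# pan ring fit in wrist
m=(W[...,2]>.011)&(W[...,2]<.02)&(np.hypot(W[...,0]-.516,W[...,1]-.276)<.11)
P=W[m];h=cv2.convexHull(P[:,:2].astype(np.float32)).reshape(-1,2);print(cv2.minEnclosingCircle(h),np.median(P[:,2]))
# cover on bench
m=(abs(W[...,2]-.084)<.006)&(np.hypot(W[...,0]-.44,W[...,1]-.03)<.1);P=W[m];print(cv2.minEnclosingCircle(P[:,:2].astype(np.float32)))
m=(abs(Wt[...,2]-.084)<.006)&(np.hypot(Wt[...,0]-.44,Wt[...,1]-.03)<.1);P=Wt[m];print(cv2.minEnclosingCircle(P[:,:2].astype(np.float32)),np.median(P[:,2]))
E
```

```text
(array([0.5152, 0.3131]), 0.0247, 0.0127, -43.84355926513672, np.float64(0.0784), 250, 194)
(array([0.4854, 0.2556]), 0.0246, 0.0127, 39.22027587890625, np.float64(0.0785), 221, 193)
(array([0.5527, 0.2564]), 0.0243, 0.0127, 76.77620697021484, np.float64(0.0783), 207, 195)
top
(array([0.5513, 0.2609]), 0.0162, 0.0094, 71.56858825683594, np.float64(0.0806), 24, 18)
(array([0.5126, 0.3139]), 0.0223, 0.0108, -43.948577880859375, np.float64(0.0807), 49, 31)
(array([0.4829, 0.2556]), 0.0232, 0.011, 37.71416091918945, np.float64(0.0823), 39, 25)
((0.5177527070045471, 0.2753715515136719), 0.09651853144168854) 0.014542410125835613
((0.43920570611953735, 0.031257081776857376), 0.07825005799531937)
((0.43722763657569885, 0.031052015721797943), 0.07805367559194565) 0.08414530694386249
```

View pics/w6c.png

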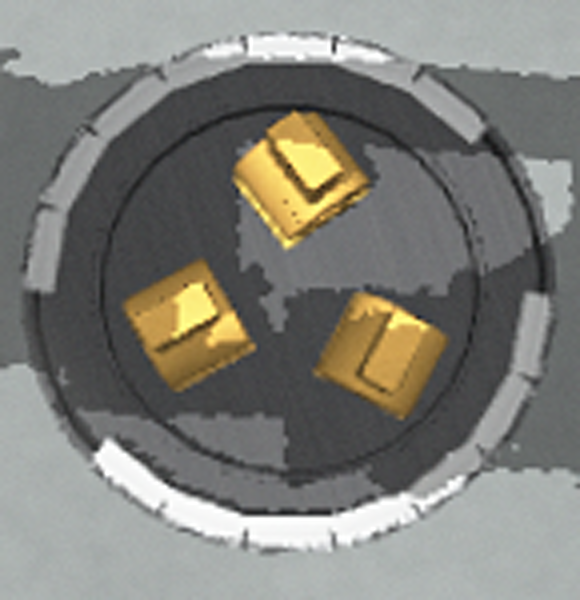

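```bash
python3 - <<'E'
from h import *
move_ptp([.61,-.33,.24],Q(np.deg2rad(45)))
c=snap("wrist","w7.png"); np.savez("w7.npz",**c); s=capture("scene"); np.savez("s7.npz",**s)
print(current_clock())
W=fcloud(c); Ws=cloud(s)
x0=[.4345,-.3746,-.3305,0]
for nm,w in(("wrist",W),("scene",Ws)):
    # gate near predicted rod
    from scipy.spatial import cKDTree
    R0=rodpts();a=x0[2];q=R0@np.array([[np.cos(a),np.sin(a)],[-np.sin(a),np.cos(a)]])+x0[:2]
    P=w.reshape(-1,3);P=P[(P[:,2]>.088)&(P[:,2]<.115)]
    d,i=cKDTree(q).query(P[:,:2]);P=P[(d<.02)&(i>15)]
    r=fitjig(P,x0);print(nm,len(P),r.x.round(4),np.sqrt(np.mean(r.fun**2)))
    a=r.x[2];M=np.array([[np.cos(a),np.sin(a)],[-np.sin(a),np.cos(a)]])
    tip=R0[-1]@M+r.x[:2]; u=np.array([np.cos(a+np.deg2rad(20)),np.sin(a+np.deg2rad(20))])
    Pt=P[np.linalg.norm(P[:,:2]-tip,axis=1)<.03]; print("tip",tip,"ext",((Pt[:,:2]-tip)@u).max(), "lat",np.median((Pt[:,:2]-tip)@np.array([-u[1],u[0]])), "ztop",np.percentile(Pt[:,2],90))
E
```

```text
17.4583
wrist 3609 [ 0.435  -0.3713 -0.3533 -0.0006] 0.0006785824079085003
tip [ 0.64246923 -0.16450716] ext 0.005073965533739131 lat -0.0016904372829855754 ztop 0.10562546369529097
scene 187 [ 0.437  -0.3719 -0.3525  0.0014] 0.002228386366769996
tip [ 0.64433832 -0.16493844] ext 0.0053880579499021725 lat 0.0023987955790797776 ztop 0.10787255943966662
```

View pics/w7.png

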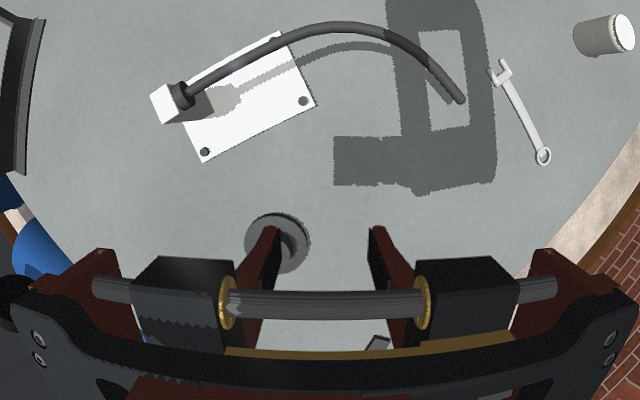

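The wrist-camera fit of the rod is tight: 0.7 mm rms, tip at pixel (462,102). Now I grasp the first bushing and bring it in front of the tip.

```bash
cat >> h.py <<'E'
JIG=[.4350,-.3713,-.3533]
def jw(s,J=None):
    J=J or JIG; p,h=rodat(s); a=J[2]
    return np.array([J[0]+p[0]*np.cos(a)-p[1]*np.sin(a), J[1]+p[0]*np.sin(a)+p[1]*np.cos(a)]), h+a
def look_pan(fn=None):
    move_ptp([.516+.02,.276-.11,.30],Q(np.deg2rad(90-80)))
    c=snap("wrist",fn); return c,findtabs(fcloud(c),(.41,.63,.17,.39))
def grasp(x,y,yawdeg,z=.050):
    cand=[(yawdeg-90+180*k) for k in(-1,0,1)]; 
    q=min(cand,key=lambda a:abs(a+30))
    move_gripper(.036)
    move_ptp([x,y,.13],Q(np.deg2rad(q)))
    hit=servo_line([x,y,z],rate=.1,contact_N=8)
    move_gripper(0); g=current_finger_gap()
    print("grasp",hit,g,np.round(current_position(),4),np.round(current_force(),1))
    servo_line([x,y,z+.15],rate=.2)
    print("lift",current_finger_gap(),np.round(current_force(),2)); return g
E
python3 - <<'E'
from h import *
grasp(.5527+.0005,.2564-.0005,76.8)
p,h=jw(RODLEN); u=np.array([np.cos(h),np.sin(h)]); print(p,np.rad2deg(h))
pre=p+u*.05
q=Q(h-np.pi/2)
move_ptp(list(pre)+[.20],q)
servo_line(list(pre)+[.1205],rate=.15)
c=snap("wrist","w8.png");np.savez("w8.npz",**c)
print(current_position(),current_clock(),current_force(),current_finger_gap())
E
```

```text
grasp False 0.012097633459402578 [0.5535 0.256  0.0504] [-0.3 -1.1  3.3]
lift 0.011898269592675613 [-0.44 -0.26 -2.26]
[ 0.64250023 -0.16447931] -0.24259890197198208
[ 0.69356954 -0.16467666  0.1218349 ] 24.7667 [ 0.26406425  0.15995268 -2.02706082] 0.011470509893826019
```

View pics/w8.png

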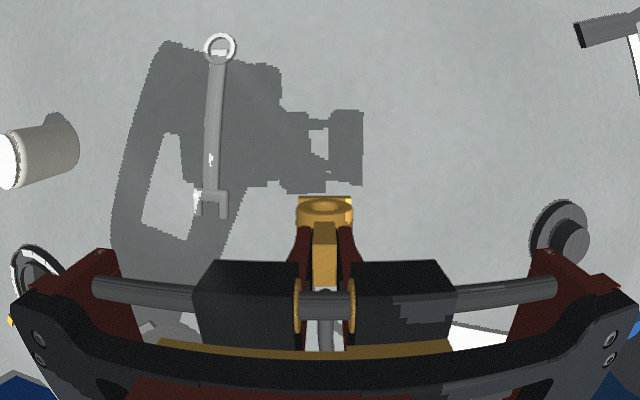

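```bash
python3 - <<'E'
from h import *
c=dict(np.load("w8.npz"));W=fcloud(c)
cv2.imwrite("pics/w8c.png",cv2.resize(c["image"][185:355,270:380],None,fx=5,fy=3.5,interpolation=cv2.INTER_CUBIC))
S=W[318:352,300:350].reshape(-1,3);S=S[(S[:,2]>.07)&(S[:,2]<.13)]
print("rod",len(S),S.mean(0) if len(S) else 0,S.min(0),S.max(0))
B=W[190:290,290:360].reshape(-1,3);B=B[(B[:,2]>.06)&(B[:,2]<.19)]
print("bush",len(B),np.percentile(B,[1,50,99],axis=0))
T=B[B[:,2]>.135];print("tab",T[:,1].min(),T[:,1].max(),T[:,0].min(),T[:,0].max(),np.percentile(T[:,2],95))
# barrel: points with z in .095.. below .118
F=B[(B[:,2]<.125)&(B[:,2]>.10)];print("barrel",len(F),F[:,1].min(),F[:,1].max(),np.percentile(F[:,0],[2,98]),F[:,2].max())
E
```

```text
rod 486 [ 0.60845874 -0.16475439  0.10423216] [ 0.58960036 -0.17132495  0.09905758] [ 0.62457428 -0.15886459  0.10660341]
bush 5229 [[ 0.68214852 -0.18036761  0.07789585]
 [ 0.70381902 -0.16384731  0.14356091]
 [ 0.70910591 -0.14715052  0.18108171]]
tab -0.17994487801491263 -0.1481798010696053 0.680741634782217 0.7054409023902858 0.17749984535292937
barrel 1142 -0.18156584033671 -0.14615741772265087 [0.69738612 0.7090455 ] 0.12494799161082976
```

View pics/w8c.png

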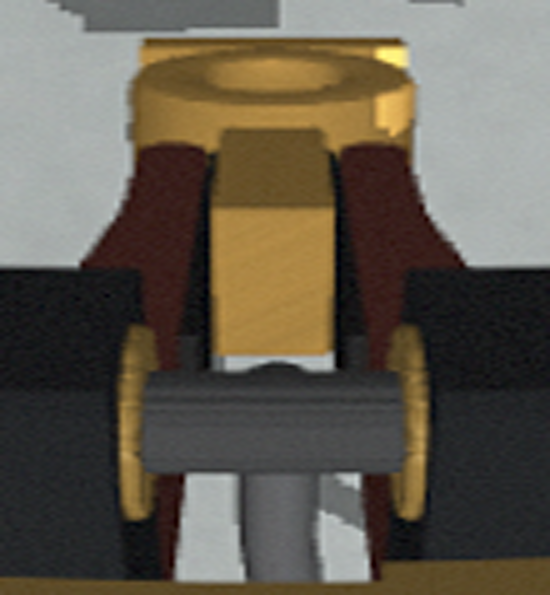

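The bore is centred over the rod within about 1 mm (bore at crop (275,75), rod at crop (280,520)). I thread slowly with contact stop.

```bash
cat >> h.py <<'E'
def tcp_for(s,dz=.1208,off=(0,0)):
    p,h=jw(s) if s<=RODLEN else (lambda a:(a[0]+(s-RODLEN)/1e3*np.array([np.cos(a[1]),np.sin(a[1])]),a[1]))(jw(RODLEN))
    n=np.array([-np.sin(h),np.cos(h)]);u=np.array([np.cos(h),np.sin(h)])
    p=p+off[0]*u+off[1]*n
    return [p[0],p[1],dz],Q(h-np.pi/2)
def follow(s_list,rate=.05,cN=10,**k):
    for s in s_list:
        P,q=tcp_for(s,**k); hit=servo_line(P,q,rate=rate,contact_N=cN)
        F=current_force(); print(round(s,1),hit,np.round(F,1),np.round(np.array(current_position())-P,4),round(current_finger_gap(),4))
        if hit: return s
    return None
E
python3 - <<'E'
from h import *
print(current_torque())
follow([RODLEN+30,RODLEN+10,RODLEN-5,RODLEN-20],off=(0,-.0006),dz=.1200)
print(current_torque(),current_clock())
snap("wrist","w9.png",(220,150,420,360),3); snap("scene","s9.png",(200,130,330,250),5)
E
```

```text
[0.01803611 0.18033229 0.02717595]
343.8 False [ 0.6  0.4 -2.3] [-0.0001 -0.0001  0.0002] 0.0117
323.8 False [ 0.1  0.1 -2.3] [-0.0001 -0.0001  0.0001] 0.012
308.8 False [-0.6 -0.  -1.4] [-0.0003  0.      0.0001] 0.0117
293.8 False [ 0.5  0.6 -2.1] [-0.0003 -0.      0.0001] 0.0118
[0.0093883  0.14678462 0.06571809] 26.7667
```

View pics/s9.png

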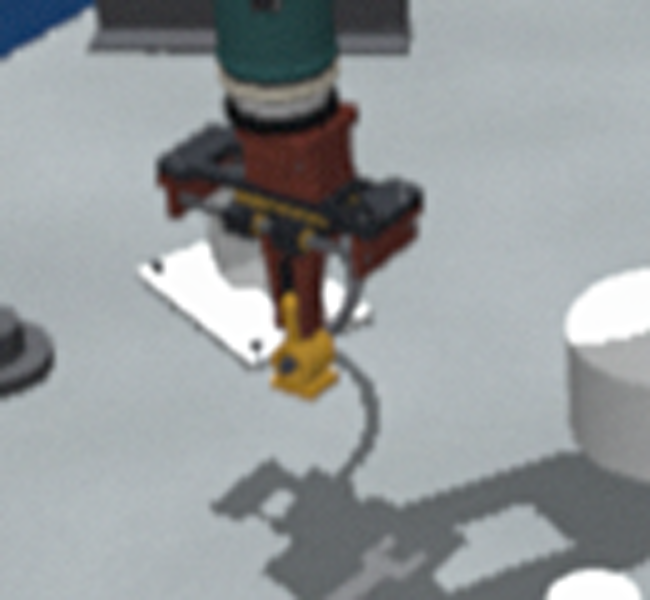

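```bash
python3 - <<'E'
from h import *
r=follow(np.arange(285,40,-10),rate=.06,cN=9,off=(0,-.0005),dz=.1200)
print(r,current_clock())
E
```

```text
285 False [ 0.4 -0.3 -2.8] [-0.0006  0.0001 -0.0001] 0.0116
275 False [ 0.1  0.1 -1.1] [-0.0006  0.0001  0.    ] 0.0117
265 False [-0.6 -0.8 -2.2] [ 0.0001 -0.      0.0001] 0.0119
255 False [-0.7  0.3 -2.2] [ 0.0004 -0.0001  0.0001] 0.0117
245 False [ 0.6 -0.7 -2.5] [ 0.0005 -0.0001  0.0001] 0.0115
235 False [-1.1  0.1 -2.4] [ 0.0005 -0.      0.0001] 0.0116
225 False [ 0.   0.4 -1.5] [ 0.0005 -0.      0.0001] 0.0117
215 False [-0.4  0.3 -2.2] [0.0005 0.     0.0001] 0.0114
205 False [ 0.   0.1 -1.9] [0.0005 0.0001 0.0001] 0.0117
195 False [ 0.9 -0.3 -2.4] [0.0005 0.     0.0001] 0.0118
185 False [ 0.4 -0.6 -2.4] [0.0004 0.0001 0.    ] 0.0119
175 False [ 0.2  0.3 -1.8] [0.0004 0.0001 0.0001] 0.0119
165 False [-0.5 -0.4 -1.5] [0.0004 0.0002 0.0001] 0.0117
155 False [ 0.4  0.4 -1.8] [0.0003 0.0002 0.    ] 0.0118
145 False [-0.9 -0.4 -1.5] [0.0003 0.0002 0.    ] 0.0116
135 False [-0.1  0.4 -2.1] [0.0003 0.0003 0.    ] 0.0119
125 False [-0.4  0.1 -2. ] [0.0002 0.0003 0.    ] 0.0118
115 False [-0.1 -0.3 -1.8] [0.0002 0.0003 0.    ] 0.0117
105 False [ 0.   0.3 -2.4] [-0.     -0.0003  0.    ] 0.0118
95 False [ 0.2  0.  -1.6] [-0.0001 -0.0005  0.    ] 0.0118
85 False [ 0.  -0.4 -2.4] [-0.0001 -0.0004  0.    ] 0.0121
75 False [-0.6 -0.5 -2.2] [-0.0001 -0.0004  0.    ] 0.0118
65 False [ 0.2  0.6 -2.8] [-0.0001 -0.0004  0.    ] 0.0118
55 False [ 0.6  0.5 -2.3] [-0.0001 -0.0004  0.    ] 0.0119
45 False [-0.4 -0.3 -2.3] [-0.0001 -0.0005  0.    ] 0.012
None 34.7667
```

```bash
cat >> h.py <<'E'
def settle(s_end,off=(0,-.0003),dz=.1200,cN=5):
    P,q=tcp_for(s_end,dz,off)
    h1=servo_line(P,q,rate=.03,contact_N=cN)
    p=np.array(current_position());print("slide",h1,np.round(current_force(),1),np.round(p-P,4))
    h=jw(10)[1];s=((p[:2]-jw(0)[0])@np.array([np.cos(h),np.sin(h)]))*1e3;print("s now",round(s,1))
    if h1:
        p[:2]+=.0008*np.array([np.cos(h),np.sin(h)]);servo_line(list(p),q,rate=.03)
    h2=servo_line([p[0],p[1],p[2]-.0045],rate=.02,contact_N=3)
    print("lower",h2,np.round(current_force(),1),np.round(current_position(),4))
    move_gripper(.03)
    print("rel",np.round(current_force(),1))
    p=current_position();servo_line([p[0],p[1],.21],rate=.2)
E
python3 - <<'E'
from h import *
settle(12)
snap("wrist","w10.png"); snap("scene","s10.png",(200,130,330,250),5)
print(current_clock())
E
```

```text
slide True [-0.7  0.5 -1.3] [ 0.0007  0.0033 -0.0005]
s now 15.4
lower True [-0.4  0.7  6.2] [ 0.4455 -0.342   0.1193]
rel [-0.6  0.2  0.5]
37.3667
```

View pics/w10.png

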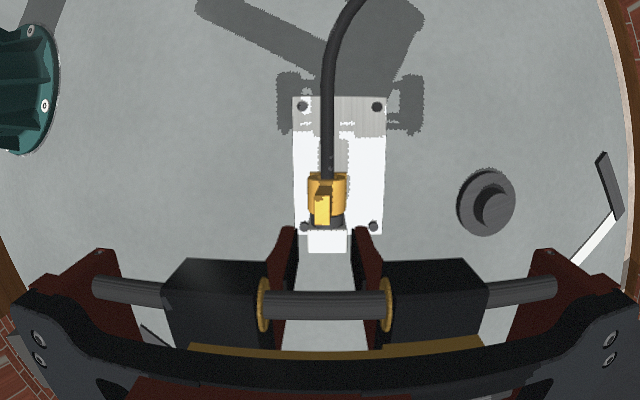

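View pics/s10.png

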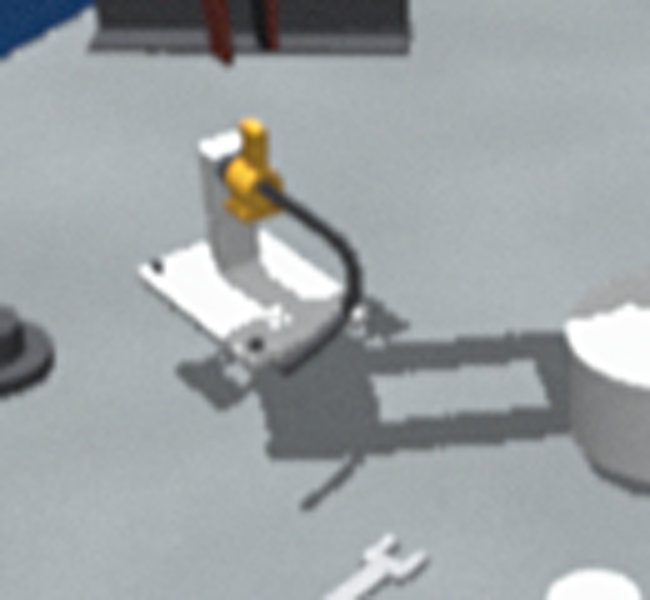

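First bushing hangs upright against the stop (wrist pixel (325,200)). For the next one I look at the pan again.

```bash
python3 - <<'E'
from h import *
c,o=look_pan("w11.png")
for x in o: print(x)
print(current_clock())
if len(o)==2:
    b=max(o,key=lambda x:0) if 0 else o[0]
    # choose that with larger y last; take first with min y
    b=min(o,key=lambda x:x[0][1])
    if grasp(b[0][0]+.0005,b[0][1]-.0005,b[3])>.008:
        P,q=tcp_for(RODLEN+50,.20);move_ptp(P,q)
        P,q=tcp_for(RODLEN+50,.1215);servo_line(P,q,rate=.15)
        c=snap("wrist","w12.png",(220,150,420,360),3)
print(current_clock(),current_position())
E
```

```text
(array([0.5148, 0.3133]), 0.0249, 0.0129, -42.53545379638672, np.float64(0.0783), 242, 194)
(array([0.4858, 0.2557]), 0.0244, 0.0128, 38.459571838378906, np.float64(0.0783), 218, 193)
39.3083
grasp False 0.011622313410267988 [0.4866 0.2553 0.0504] [-0.2 -0.6  4.3]
lift 0.011890573655394013 [-0.78  0.38 -2.91]
45.5833 [ 0.69361717 -0.16471707  0.12288748]
```

View pics/w11.png

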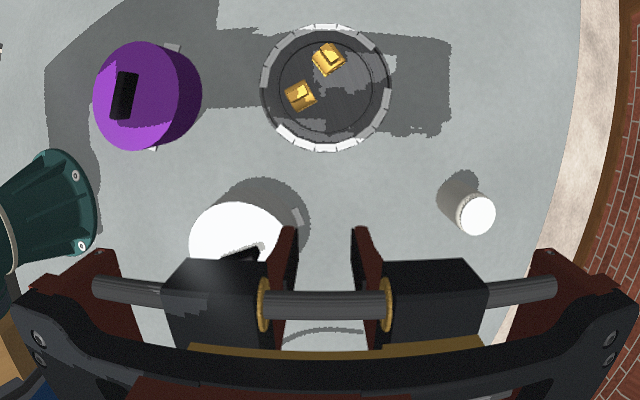

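View pics/w12.png

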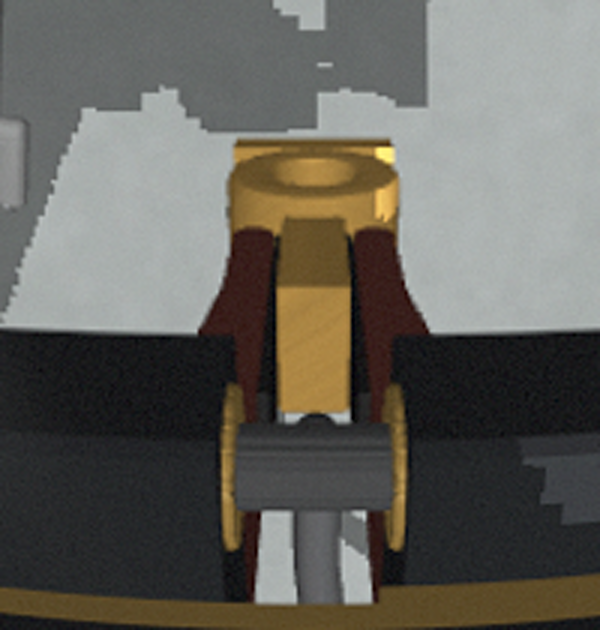

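Aligned the same way as before. Thread and slide round.

```bash
python3 - <<'E'
from h import *
r=follow([RODLEN+30,RODLEN+10,RODLEN-5,RODLEN-20],off=(0,-.0006),dz=.1210)
if r is None:
    r=follow(np.arange(284,61,-12),rate=.07,cN=9,off=(0,-.0005),dz=.1210)
if r is None:
    settle(45,dz=.1210,cN=4)
snap("wrist","w13.png"); snap("scene","s13.png",(200,130,330,250),5)
print(current_clock())
E
```

```text
343.8 False [-0.5  0.2 -2.6] [-0.0001 -0.0001  0.0003] 0.0118
323.8 False [-0.1  0.4 -2.2] [-0.0001 -0.0001  0.0001] 0.0116
308.8 False [-0.1 -0.  -3.2] [-0.0003 -0.      0.0001] 0.012
293.8 False [ 0.6 -0.5 -2.9] [-0.0003 -0.      0.0001] 0.0119
284 False [ 0.5  0.8 -3.6] [-0.0006  0.0001 -0.0001] 0.0116
272 False [ 0.4 -0.  -2.3] [-0.0006  0.0001 -0.    ] 0.0117
260 False [-0.1  0.1 -2.2] [ 0.0001 -0.      0.0001] 0.0122
248 False [ 0.6 -0.  -3. ] [ 0.0005 -0.0001  0.0001] 0.0119
236 False [ 0.7  0.3 -2.5] [ 0.0006 -0.0001  0.0001] 0.012
224 False [ 0.2 -0.4 -2.9] [0.0006 0.     0.0001] 0.0118
212 False [ 0.1 -0.8 -3.1] [0.0006 0.     0.0001] 0.0118
200 False [ 1.5  0.2 -2.7] [0.0006 0.0001 0.0001] 0.0117
188 False [-0.1 -0.2 -2.8] [0.0005 0.0001 0.0001] 0.0117
176 False [-0.  -0.6 -2.4] [0.0005 0.0001 0.0001] 0.0117
164 False [ 0.2  0.6 -2.9] [0.0004 0.0002 0.    ] 0.0119
152 False [-0.6 -0.6 -3.3] [0.0004 0.0002 0.    ] 0.0116
140 False [ 0.1 -0.4 -2.4] [0.0003 0.0003 0.    ] 0.0116
128 False [ 0.6 -0.1 -2.3] [0.0003 0.0003 0.    ] 0.0119
116 False [ 0.2 -0.3 -2.9] [ 0.0002  0.0003 -0.    ] 0.0117
104 False [ 0.5  0.1 -2.6] [ 0.     -0.0001  0.    ] 0.0114
92 False [-0.1  0.1 -2.3] [-0.0001 -0.0005 -0.    ] 0.0118
80 False [ 0.2  1.  -2.8] [-0.0001 -0.0005 -0.    ] 0.0116
68 False [ 0.3  0.  -1.9] [-0.0001 -0.0005  0.    ] 0.012
slide True [ 0.4  0.2 -2.8] [ 0.0004  0.0029 -0.0006]
s now 47.9
lower True [-1.   0.7  6.8] [ 0.4568 -0.3115  0.1193]
rel [-0.  -0.2 -0.2]
55.95
```

View pics/w13.png

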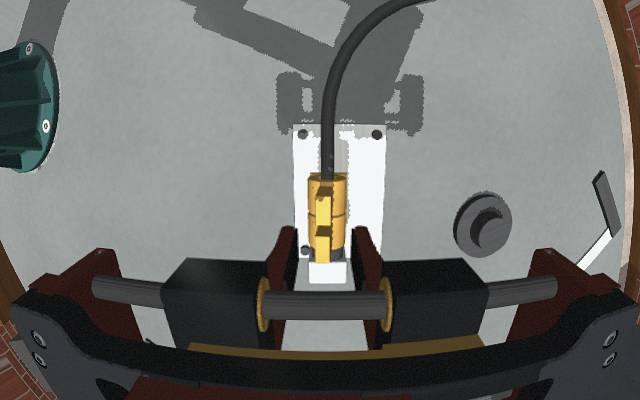

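Two bushings now hang side by side (wrist pixels (325,195) and (325,235)). Third one.

```bash
python3 - <<'E'
from h import *
c,o=look_pan("w14.png")
for x in o: print(x)
np.savez("w14.npz",**c)
if len(o)==1:
    b=o[0]
    if grasp(b[0][0]+.0005,b[0][1]-.0005,b[3])>.008:
        P,q=tcp_for(RODLEN+50,.20);move_ptp(P,q)
        P,q=tcp_for(RODLEN+50,.1215);servo_line(P,q,rate=.15)
        c=snap("wrist","w15.png",(220,150,420,360),3)
print(current_clock(),current_position())
E
```

```text
(array([0.5149, 0.3133]), 0.0247, 0.0126, -43.94972610473633, np.float64(0.0782), 244, 194)
grasp False 0.012041697906947695 [0.5156 0.313  0.0503] [ 0.2 -0.5  2.9]
lift 0.01195589681436435 [-0.48  0.35 -3.  ]
63.9583 [ 0.69359367 -0.16475922  0.12284866]
```

View pics/w14.png

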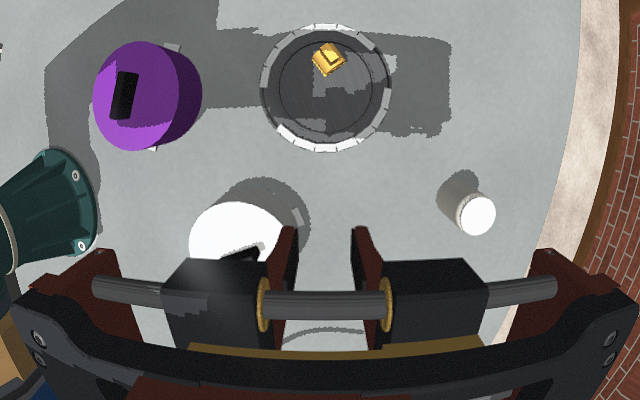

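View pics/w15.png

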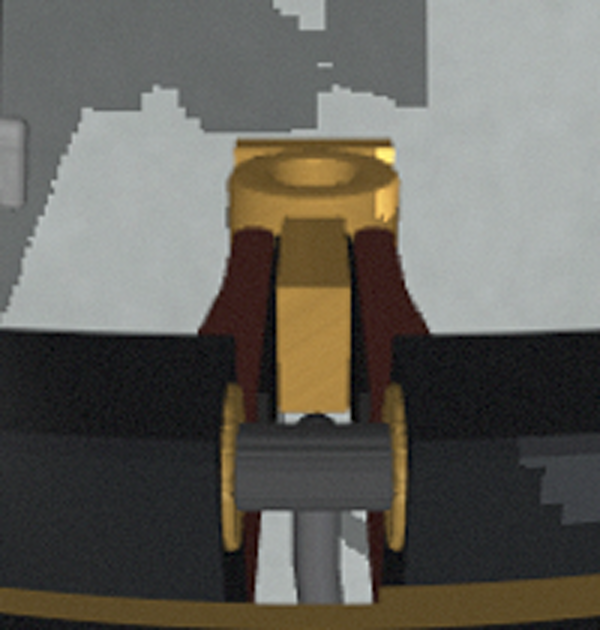

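```bash
python3 - <<'E'
from h import *
r=follow([RODLEN+30,RODLEN+10,RODLEN-5,RODLEN-20],off=(0,-.0006),dz=.1210)
if r is None:
    r=follow(np.arange(284,97,-12),rate=.07,cN=9,off=(0,-.0005),dz=.1210)
if r is None:
    settle(77,dz=.1210,cN=4)
move_ptp([.42,-.22,.27],Q(np.deg2rad(-60)))
c=snap("wrist","w16.png"); np.savez("w16.npz",**c); snap("scene","s16.png",(200,130,330,250),5); t=snap("top","t16.png",(360,140,490,260),6); np.savez("t16.npz",**t)
for o in findtabs(fcloud(c),(.38,.7,-.42,-.1),.128,.155): print(o)
print("ref s16,48,80,99",[jw(s)[0].round(4) for s in(16,48,80,99,115)])
print(current_clock())
E
```

```text
343.8 False [-0.1  0.2 -2.3] [-0.0001 -0.0002  0.0003] 0.0118
323.8 False [ 0.2 -0.  -3.2] [-0.0001 -0.      0.0001] 0.0119
308.8 False [-0.7 -0.8 -3.4] [-0.0003 -0.      0.0001] 0.0118
293.8 False [ 0.5  0.5 -3.6] [-0.0003 -0.      0.0001] 0.012
284 False [-0.1  0.4 -3.1] [-0.0006  0.0001 -0.    ] 0.0122
272 False [ 0.6 -0.1 -2. ] [-0.0007  0.0001 -0.    ] 0.0117
260 False [ 0.3  0.2 -2.3] [ 0.0002 -0.      0.0001] 0.0117
248 False [-0.6 -0.  -3.3] [ 0.0005 -0.0001  0.0001] 0.0118
236 False [ 0.4 -0.3 -2.5] [ 0.0006 -0.0001  0.0001] 0.0119
224 False [-0.2 -0.5 -3.2] [0.0006 0.     0.0001] 0.0116
212 False [ 0.1  0.1 -2.7] [0.0006 0.     0.0001] 0.0118
200 False [ 0.7 -0.1 -2.7] [0.0006 0.0001 0.0001] 0.0117
188 False [-0.4  0.  -2.9] [0.0005 0.0001 0.0001] 0.0118
176 False [ 0.2  0.1 -3.8] [0.0005 0.0001 0.0001] 0.0118
164 False [-0.1  0.4 -3. ] [0.0005 0.0002 0.0001] 0.0117
152 False [ 0.3 -0.1 -2.1] [0.0004 0.0002 0.    ] 0.0117
140 False [-1.  -0.5 -2.6] [0.0003 0.0003 0.    ] 0.0119
128 False [-1.1 -0.1 -2.6] [0.0003 0.0003 0.    ] 0.0117
116 False [ 0.1  0.3 -2.3] [ 0.0002  0.0004 -0.    ] 0.0116
104 False [-0.6  0.5 -2.9] [ 0.     -0.0001  0.    ] 0.0123
slide True [ 0.6 -0.6 -2.8] [ 0.0004  0.003  -0.0006]
s now 79.9
lower True [-0.   1.1  5.5] [ 0.4679 -0.2814  0.1192]
rel [-0.2  0.   0.9]
(array([ 0.465, -0.28 ]), 0.0242, 0.0129, 70.84217071533203, np.float64(0.1469), 349, 304)
(array([ 0.4476, -0.3257]), 0.0566, 0.0124, 69.29601287841797, np.float64(0.1468), 637, 525)
ref s16,48,80,99 [array([ 0.4457, -0.3422]), array([ 0.4568, -0.3122]), array([ 0.4679, -0.2822]), array([ 0.4744, -0.2643]), array([ 0.48  , -0.2493])]
74.2417
```

View pics/t16.png

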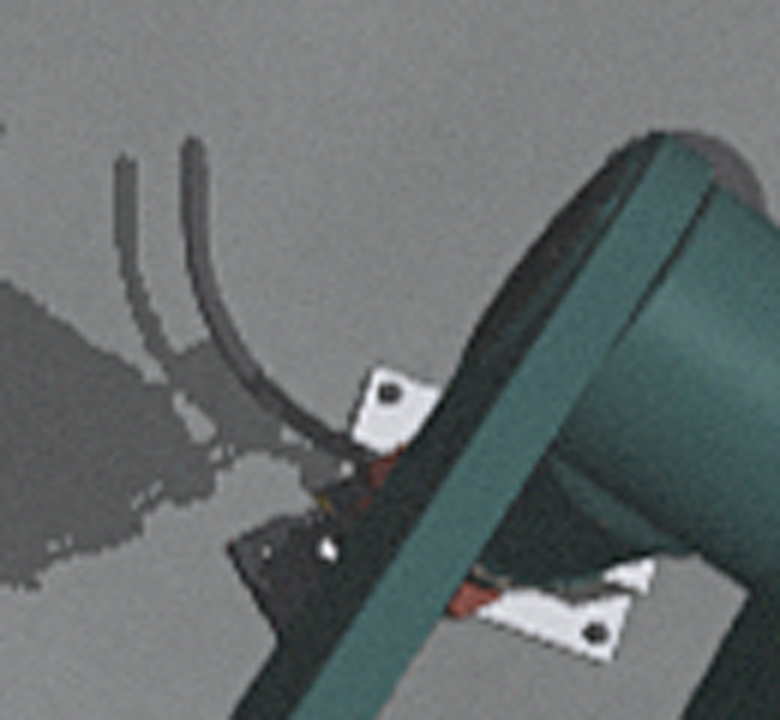

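View pics/w16.png

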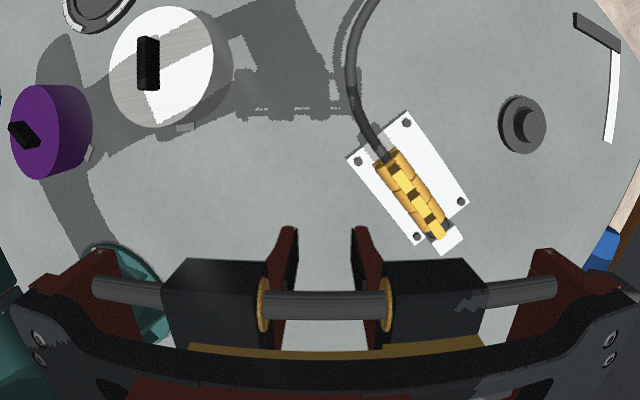

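View pics/s16.png

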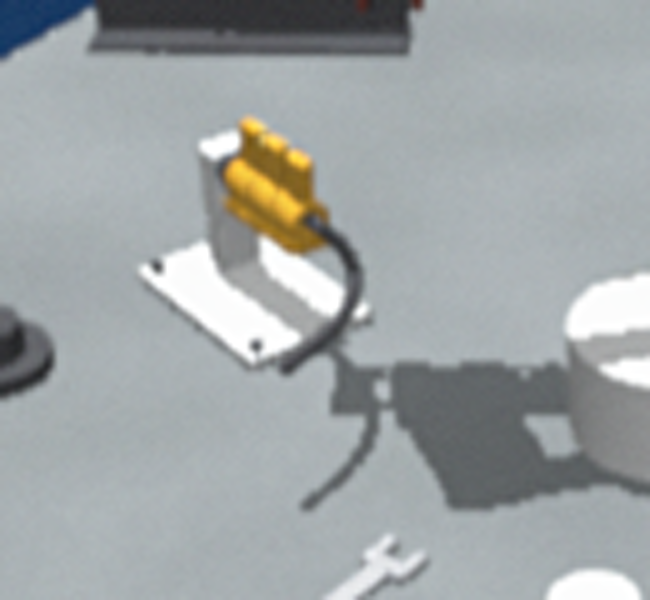

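All three hang on the straight length: the last centre is 80 mm from the stop, so its end is at 96 of 115 mm. Now the cover goes back with the same grasp and the reverse path.

```bash
python3 - <<'E'
from h import *
q=Q(np.deg2rad(-58.7))
move_gripper(.05)
move_ptp([.4404,.0302,.2],q)
W=fcloud(dict(np.load("w16.npz")))
m=(abs(W[...,2]-.084)<.006)&(np.hypot(W[...,0]-.44,W[...,1]-.03)<.1);print(cv2.minEnclosingCircle(W[m][:,:2].astype(np.float32)))
print(servo_line([.4404,.0302,.0895],q,rate=.1,contact_N=8),current_position())
move_gripper(0);print(current_finger_gap())
servo_line([.4404,.0302,.235],q,rate=.2);print(current_force(),current_finger_gap())
snap("scene","s17.png",(300,130,460,280),5); snap("wrist","w17.png")
servo_line([.5166,.276,.235],q,rate=.2)
servo_line([.5166,.276,.125],q,rate=.12)
h=servo_line([.5166,.276,.0925],q,rate=.03,contact_N=5)
print(h,current_position(),current_force(),current_clock())
snap("scene","s18.png",(300,150,460,280),5);snap("top","t18.png",(200,150,320,260),6)
E
```

```text
((0.43928787112236023, 0.03001253865659237), 0.07884299010038376)
False [0.4408902  0.03012395 0.08994726]
0.013973304391525184
[-0.21739537 -0.23300758 -4.02874051] 0.01413241605279754
True [0.51643283 0.27590593 0.09359898] [-0.380534   -0.01899771  5.68362972] 82.15
```

View pics/s18.png

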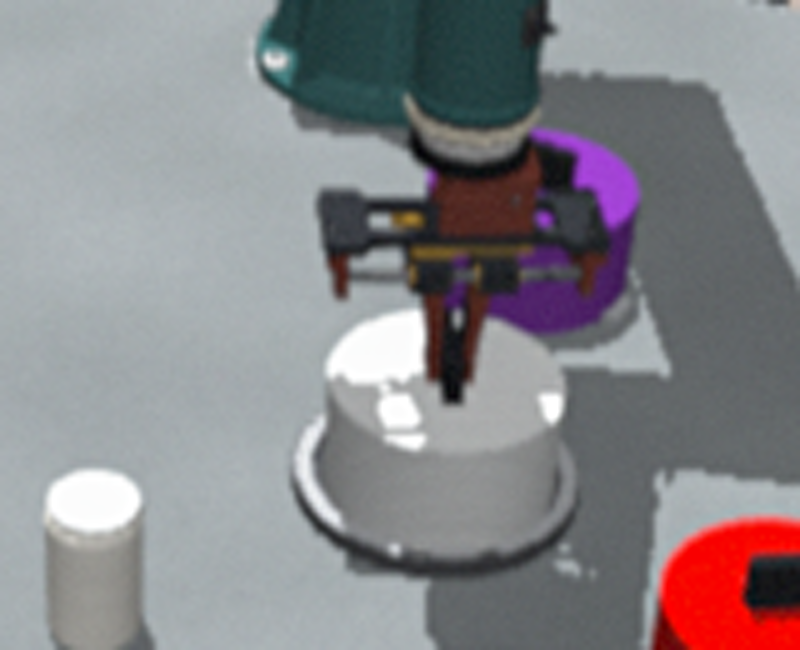

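View pics/t18.png

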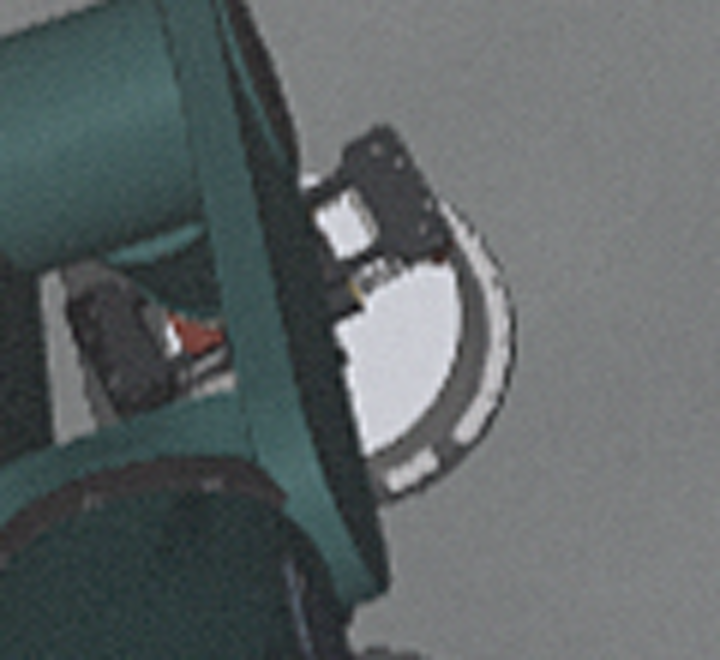

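The cover is seated: its height matches the original (TCP z 0.0936), and the lug is in the slot at (412,468). Now I turn it about 67° CCW to lock and release.

```bash
python3 - <<'E'
from h import *
p=current_position()
for d in (-36,-14,8.3):
    move_ptp([p[0],p[1],.0933],Q(np.deg2rad(d)));print(d,np.round(current_force(),1),np.round(current_torque(),2))
# lift test: should be held
pz=current_position();h=servo_line([pz[0],pz[1],pz[2]+.008],rate=.02,contact_N=10)
print("locktest",h,current_position(),np.round(current_force(),1))
servo_line([pz[0],pz[1],.0933],rate=.02)
move_gripper(.05);servo_line([p[0],p[1],.24],rate=.2)
move_ptp([.45,.0,.35],Q(np.deg2rad(10)))
sleep(.5)
t=snap("top","t19.png"); s=snap("scene","s19.png"); w=snap("wrist","w19.png");np.savez("t19.npz",**t);np.savez("w19.npz",**w)
W=fcloud(w);m=(W[...,2]>.115)&(np.hypot(W[...,0]-.516,W[...,1]-.276)<.05);print(m.sum(),cv2.minAreaRect(W[m][:,:2].astype(np.float32)))
m=(abs(W[...,2]-.088)<.006)&(np.hypot(W[...,0]-.516,W[...,1]-.276)<.1);print(cv2.minEnclosingCircle(W[m][:,:2].astype(np.float32)),np.median(W[m][:,2]))
print(current_clock())
E
```

```text
-36 [-0.8  0.2  0.2] [-0.12  0.17  0.2 ]
-14 [0.1 0.1 2.3] [-0.07  0.18  0.3 ]
8.3 [-0.5  0.3  3.8] [0.   0.17 0.3 ]
locktest True [0.51577129 0.27551638 0.09562411] [ 1.1  0.2 -3.9]
26 ((0.5196558833122253, 0.24376289546489716), (0.012400835752487183, 0.002899081679061055), 13.031527519226074)
((0.5192345380783081, 0.2605348825454712), 0.07603208720684052) 0.08736831809436829
87.65
```

View pics/t19.png

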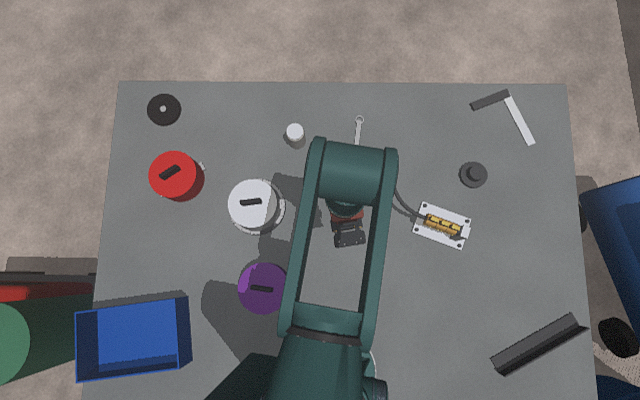

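View pics/s19.png

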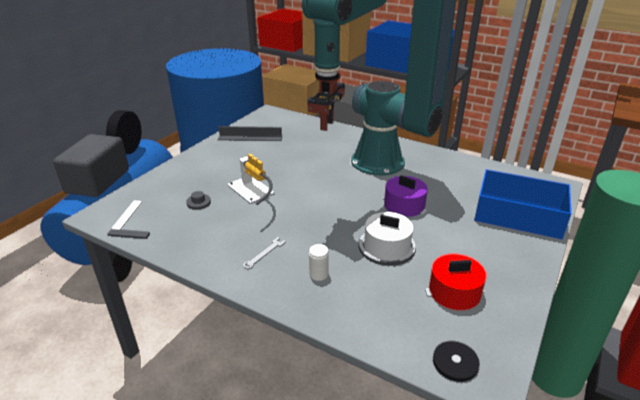

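```bash
python3 - <<'E'
from h import *
W=cloud(dict(np.load("t19.npz")));m=(W[...,2]>.113)&(np.hypot(W[...,0]-.516,W[...,1]-.276)<.06)
P=W[m][:,:2];print(len(P),cv2.minAreaRect(P.astype(np.float32)));V=np.linalg.svd(P-P.mean(0))[2];print(np.rad2deg(np.arctan2(V[0,1],V[0,0]))%180)
m=(abs(W[...,2]-.088)<.006)&(np.hypot(W[...,0]-.516,W[...,1]-.276)<.1);print(cv2.minEnclosingCircle(W[m][:,:2].astype(np.float32)),np.median(W[m][:,2]))
close_job(); print(current_clock())
E
```

```text
105 ((0.5132896304130554, 0.2758750319480896), (0.015402346849441528, 0.06306086480617523), 7.776742458343506)
98.46279732496096
((0.5130020976066589, 0.27597737312316895), 0.07856583595275879) 0.08831209209143603
the job is handed in; nothing more can be done
the job is handed in; nothing more can be done
```

I did the whole job in order and handed it in at about 88 s; no verdict was reported.

**What I did**
- I turned the cover about 86° clockwise to the slots, lifted it off and set it upright on the bench at (0.44, 0.03).
- I threaded all three bushings onto the rod and slid them round the bend. They hang side by side, with centres about 15, 48 and 80 mm from the stop, so the outer end is at about 96 of the 115 mm.
- I put the cover back on the empty pan, turned it about 67° counter-clockwise to lock it, and released it.

**Last checks**
- **Cover:** its top is back at the seated height, 88 mm above the bench. The bar reads 98°, which is about 67° from the pan's 31°. A light lift met resistance after 2 mm, which I read as the lips holding it.
- **Bushings:** after the release, the pictures show all three upright on the straight length next to the stop.
- **Can, flange and wrench:** I never touched them, and they look unmoved in the pictures, as do the red and purple covers.

**Disagreements**
- The cover started about 86° counter-clockwise of the pan by the pictures, not 34–57° (0.6–1.0 rad) as described. The lug sitting in the slot and the free lift agreed with the pictures.
- The cameras disagreed with each other and with the robot's own position by 1–3 mm.
- The last wrist view cut off part of the cover, so I used the top view to check it.

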